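# Hold a module down on the sprung contacts

### The arm

A 6-joint arm with a two-finger parallel gripper is mounted at the origin on the work surface. World frame = base frame: x ahead of the robot, y to its left, z up, the work surface at z = 0. Lengths are in m, angles in rad, forces in N, time in s.
With the tool pointing down it reaches from about 0.35 to 0.85 m from the base axis. Payload 8.1 kg.
Tool frame: the origin (TCP) lies at the centre of the arm's flange, where the gripper is bolted on; the fingertips stand 186 mm ahead of it and the grasp point (between the pads) lies 167 mm ahead of it; z points along the fingers, y is the line along which they close (so a half turn about z gives the same grasp; the last joint's range is limited). The gripper opens to 93 mm and grips with 3 to 60 N. Pads are 15 mm wide; open, the fingers measure 128 mm over their backs; the gripper's body (75 mm by 188 mm) begins 65 mm behind the grasp point.
Start: joints at [-0.085, 0.13, 1.488, -0, 1.523, -0.085], TCP at [0.6, 0, 0.405] pointing down, gripper open.
Joint ranges: [-2.96, 2.96], [-0.89, 2.26], [0.02, 2.5], [-1.34, 4.48], [0, 2.73], [-2.66, 2.66]. Speed limits (rad/s): [2.39, 2.39, 2.79, 3.14, 3.14, 3.14].

### API

Orientations are given as a rotation vector (axis times angle).
In Python, from plant import robot gives the robot as it stands.
- The arm moves only by the tool apply_moves, never from a script. Its argument "series" is a list of rows, each a list of 2 entries, a list of its own where there are three numbers: the shift along the tool's x, y, z in mm, then the turn, a rotation vector about the tool's x, y, z in rad. A call has 1 to 12 rows; each row shifts and turns the commanded pose from where the row before left it, along the tool's axes as they then stand; what a row does not reach is not made up. A row lasts 1/12 s, in which the tool goes at most 41.7 mm and 7.16 degrees, less where a joint would pass 70% of its speed; a pose out of reach is approached as far as the arm can. A call is refused whole if a number of a shift passes 41.7 or a number of a turn 0.125, either way. A call with a gripper value outside its range is refused whole. "claw" is the opening, from 0 (shut) to 1 (fully open), set as the call begins (left out, the last holds). The fingers move at their own pace and stop on an object; "newtons" is the grip in N (left out, the last holds). Time passes only in rows, so rows that do not move let the fingers close. It gives the time, the measured TCP pose, the force, the opening and the grip force at its end, in the units of the state.
- robot.read_state(): the state, without advancing time (a new reading comes with each control period).
- robot.read_camera(name): name is "scene" or "side" or "wrist"; returns (picture, depth): 384x512x3 uint8, blue, green, red; 384x512 float32, m along the optical axis (not along the pixel's ray), 0 where there is no reading.
- robot.calibration(name): a dict with "fx", "fy", "cx", "cy" (pixels), "D" ([k1, k2, p1, p2, k3] as OpenCV has them; the pictures are not rectified), "extrinsics" (4x4, takes a point from world to camera coordinates). Camera axes: x right, y down, z forward; pixel columns grow to the right and rows downward; lengths in m; the calibration is good to about 2 mm. A picture is of the moment at which its call begins: read the wrist's pose just before it. calibration takes no time and is no camera call; for the wrist camera it gives the pose at the moment of the call.
- robot.close_job(): hands the job in; it is judged then, once.
The state is a dict: "t": time; "q": joint angles; "dq": joint speeds; "joint_torque": joint torques, N m; "tool_pos": TCP position; "orientation": TCP orientation; "force": force on the tool from outside, world axes, zero at the start; "wrist_torque": the same for the moment, N m; "opening": finger opening in m; "gripper_force": force on a finger pad.
Only numpy, scipy, OpenCV 4.12 (cv2) and the standard library are available. Lean on these libraries where they do the work, as an engineer would, in place of code of your own. Each camera call takes 0.05 s, during which the arm holds its last target. There are 200 camera calls.

### The job

Take the longest of the three metal modules out of the black tray and lower it, lid up and with its coaxial connectors at the open end, between the guides of the contact nest on the test fixture. Press it firmly but without ramming straight down against the sprung plate until both its ends sit on the steel stops, and keep it pressed there for the test: the program finishes while still holding it down. Leave everything else where it lies.

Things in the scene. Friction and masses are not known exactly. Their poses are not given: they have to be found in the camera images.
- module: the module to test, longest of the three: plain aluminium can 90 x 40 x 24 mm (x, y, z), about 0.16 kg (varies). Origin at the centre of its underside, z up through the lid, x along its length to the end with two brass stubs. Lies flat in the tray, lid up, stub end away from the robot within about 30 degrees
- module_connectors (a point): centre of the module's stub end face, 45 mm along x from its middle, 13 mm above its underside; the two coaxial stubs (9 mm across at the root) stand 12 mm out of that face at y = +-8 mm
- nest (a point): centre of the contact nest, level with the top of the steel stops: the module's origin belongs here when fully home. x points along the nest to its open end (away from the robot within about 12 degrees), z up. The nest's base plate lies 8 mm below this point and ends 68 mm (x) and 38 mm (y) from the middle; the fixture's deck around it lies 20 mm below
- guides (a point): middle of the nest at the height where its white plastic guides begin to flare, 17 mm above nest. They hold the module's corners with 1.5 mm play; above, a lead-in 4 mm wide flares up to 8 mm higher. Long sides: guides only 28 to 46 mm from the middle, the middle 56 mm is free for fingers. The -x end is a closed wall of the same height; the +x end has a 30 mm gap for the stubs
- float_plate (a joint): travel of the sprung plate (tan, 66 x 33 mm, brass contact tips) in the nest, m downwards: 0 = up, its top 7 mm above the stops; 0.007 = level with the stops, where the module's ends land. It stays up under the module's weight; the springs push up with 4 N when up and 10 N at the stops, so about 12 to 20 N of push holds the module home
- stops: the two fixed steel stops at the ends of the sprung plate, each 8 mm long (36 to 44 mm from the middle) and 30 mm wide; origin under the middle of the nest at the height of the bench
- fixture: test fixture: black cabinet 300 x 300 mm, deck 55 mm above the bench, fixed, at the robot's right. Origin under its centre, x away from the robot. The nest lies 30 mm to -x and 60 mm to +y of its centre. A green strip socket (25 mm above the deck) runs along x at y = -55 mm; a clear safety cover stands open on the -y edge, 0.35 m high
- tray: shallow black tray 300 x 340 mm, floor 4 mm thick, rim 10 mm high, fixed on the bench; origin under its centre. The three modules lie side by side in its near part, about 100 mm apart along its y, in any order
- short_module: aluminium module 58 x 40 x 24 mm with one stub, in the tray; not to be moved. Origin at the centre of its underside
- flat_module: aluminium module 56 x 56 x 13 mm without stubs, in the tray; not to be moved. Origin at the centre of its underside
- driver: small screwdriver, 125 mm, lying in the far part of the tray; bystander
- wrench: small wrench, 110 mm, lying in the far part of the tray; bystander
- bottle: small bottle 28 mm across, 58 mm high, standing on the fixture's deck beyond the nest; bystander
- load: coaxial load, steel, 18 mm across and 30 mm high, standing on the fixture's deck beyond the nest; bystander
Things that resemble listed ones, but are neither listed nor needed, are in the scene too. Leave any red or turquoise look-alike of the module alone.

How it is judged:
By the outcome, as a careful person would: the job done as asked, in the order asked, and still so for the second after the job is handed in, while the arm keeps its last pose, push and grip.
It also fails if it takes over 58 s, if anything falls off the work surface, if the arm or the gripper's body presses on something with over 40 N, if the wrist force passes 120 N, or if a joint passes its speed limit or range.

## Working session

There is one attempt and no reset: what is moved stays moved. The work goes in short steps, Python scripts to look and compute and a tool call to move; the robot and the scene stay as the last step left them, time stands still between calls to the robot, and variables do not carry over. Pictures are saved under pics/ and viewed, at most 10 in all, crops included, and the job is handed in when it is done.

Besides the shell and the picture viewer there is one more tool, called by a JSON object that holds its "op" and its "data", one argument or row to a line. apply_moves: Moves the arm, as the interface text tells. Its arguments: {"type":"object","properties":{"series":{"type":"array"},"claw":{"type":"number"},"newtons":{"type":"number"}},"required":["series"]}

```bash
ls; mkdir -p pics; python3 - <<'E'
from plant import robot
import cv2,numpy as np
s=robot.read_state();print(s)
for n in ["scene","side","wrist"]:
    p,d=robot.read_camera(n);cv2.imwrite(f"pics/{n}0.png",p);np.save(f"pics/{n}0.npy",d)
    c=robot.calibration(n);print(n,{k:np.round(v,3).tolist() for k,v in c.items()})
a=[cv2.imread(f"pics/{n}0.png") for n in ["scene","side"]]
E
```

```text
pics
{'t': 0.0, 'q': array([-8.54191459e-02,  1.31160561e-01,  1.48925100e+00,  3.03632013e-05,
        1.52299522e+00, -8.54114683e-02]), 'dq': array([-0.00123215, -0.00160509, -0.00109256, -0.001425  ,  0.00259059,
       -0.00064835]), 'joint_torque': array([-1.61290725e-03, -5.59853125e+01, -4.91755986e+01,  7.67333270e-02,
        3.59135563e-02, -2.97389461e-04]), 'tool_pos': array([5.99779311e-01, 3.55766828e-05, 4.03703028e-01]), 'orientation': array([-2.22045631e+00, -2.22043598e+00,  1.79850423e-03]), 'force': array([ 0.2675299 , -0.37581888, -0.14460297]), 'wrist_torque': array([-0.00997237, -0.02829536,  0.02492458]), 'gripper_force': 0.0, 'opening': 0.09330194887162875}
scene {'fx': 418.172, 'fy': 418.172, 'cx': 252.338, 'cy': 196.074, 'D': [-0.053, 0.0, 0.0, 0.0, 0.0], 'extrinsics': [[0.1, 0.995, 0.014, -0.074], [0.635, -0.053, -0.771, -0.241], [-0.766, 0.086, -0.637, 1.489], [0.0, 0.0, 0.0, 1.0]]}
side {'fx': 418.068, 'fy': 418.068, 'cx': 257.473, 'cy': 187.594, 'D': [-0.031, 0.0, 0.0, 0.0, 0.0], 'extrinsics': [[0.991, -0.136, 0.017, -0.5], [-0.058, -0.529, -0.847, 0.13], [0.124, 0.838, -0.532, 0.973], [0.0, 0.0, 0.0, 1.0]]}
wrist {'fx': 284.98, 'fy': 284.98, 'cx': 257.248, 'cy': 192.011, 'D': [-0.048, 0.0, 0.0, 0.0, 0.0], 'extrinsics': [[1.0, 0.001, -0.0, -0.6], [0.001, -0.958, 0.288, -0.033], [-0.0, -0.288, -0.958, 0.391], [0.0, 0.0, 0.0, 1.0]]}
```

View pics/scene0.png

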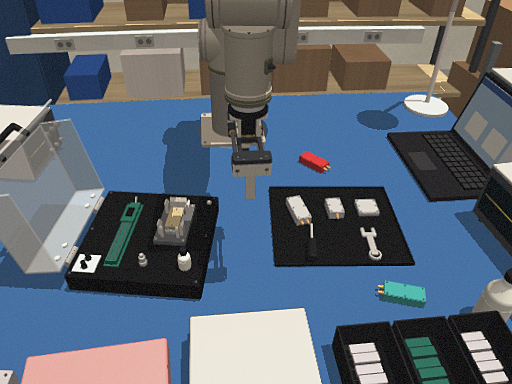

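View pics/side0.png

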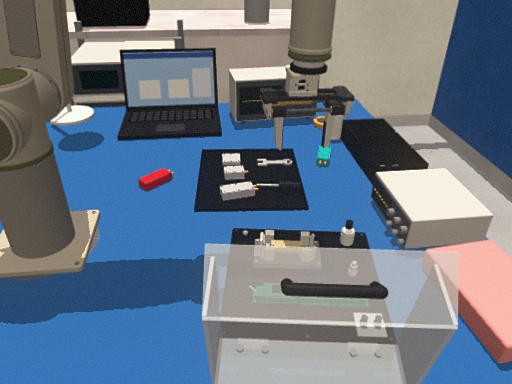

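View pics/wrist0.png

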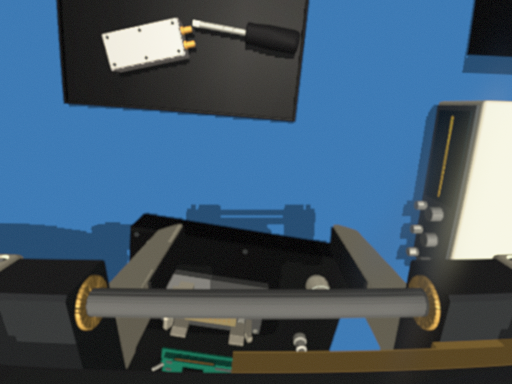

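The pictures show the long module with two stubs at scene (299,209) and wrist (147,45), with the screwdriver tip right beside its stubs. The nest is at scene (174,220). The red and turquoise decoys lie outside the tray.

```bash
cat > h.py <<'E'
from plant import robot
import cv2,numpy as np
from scipy.spatial.transform import Rotation as R
def snap(n,f=None):
    c=robot.calibration(n);p,d=robot.read_camera(n)
    if f: cv2.imwrite(f"pics/{f}.png",p)
    return p,d,c
def ray(c,uv,z):
    K=np.array([[c["fx"],0,c["cx"]],[0,c["fy"],c["cy"]],[0,0,1]]);E=np.array(c["extrinsics"])
    u=cv2.undistortPoints(np.float32(uv).reshape(-1,1,2),K,np.float32(c["D"])).reshape(-1,2)
    v=np.c_[u,np.ones(len(u))]@E[:3,:3];o=-E[:3,:3].T@E[:3,3]
    return o+v*((z-o[2])/v[:,2])[:,None]
def proj(c,P):
    K=np.array([[c["fx"],0,c["cx"]],[0,c["fy"],c["cy"]],[0,0,1]]);E=np.array(c["extrinsics"])
    return cv2.projectPoints(np.float32(P).reshape(-1,1,3),cv2.Rodrigues(E[:3,:3])[0],E[:3,3],K,np.float32(c["D"]))[0].reshape(-1,2)
def rect(pts):
    "centre, long, short, yaw of long axis (within 90deg of +x)"
    (x,y),(w,h),a=cv2.minAreaRect((np.float32(pts[:,:2])*1000))
    if w<h: w,h,a=h,w,a+90
    a=(a+90)%180-90
    return np.round([x,y,w,h,a],1)
def tool(s=None):
    s=s or robot.read_state();M=R.from_rotvec(s["orientation"]).as_matrix()
    return np.array(s["tool_pos"]),M
def delta(target,yaw,s=None):
    "move in tool axes (mm) and turn about tool z (rad) to get TCP at target, pointing down with tool x at world yaw (deg)"
    p,M=tool(s);y=np.radians(yaw)
    T=np.array([[np.cos(y),np.sin(y),0],[np.sin(y),-np.cos(y),0],[0,0,-1]])
    print("shift mm",np.round(M.T@(np.array(target)-p)*1000,1),"turn",np.round(R.from_matrix(M.T@T).as_rotvec(),4),"F",np.round((s or robot.read_state())["force"],1))
def lid(p,c,z,near,thr=150):
    m=cv2.inRange(p,(thr,)*3,(255,)*3);hs=cv2.cvtColor(p,cv2.COLOR_BGR2HSV);m[hs[...,1]>60]=0
    m=cv2.morphologyEx(m,cv2.MORPH_OPEN,np.ones((5,5)))
    n,l,st,ce=cv2.connectedComponentsWithStats(m)
    i=1+np.argmin(np.hypot(*(ce[1:]-near).T))
    k=cv2.findContours((l==i).astype(np.uint8),0,2)[0][0].reshape(-1,2)
    return rect(ray(c,k,z)),ce[i],st[i]
E
python3 - <<'E'
from h import *
p=cv2.imread("pics/wrist0.png");c=robot.calibration("wrist")
print(lid(p,c,.028,(147,45)))
print(ray(c,[(190,37)],.017))
p=cv2.imread("pics/scene0.png");cs=robot.calibration("scene")
print("scene nest",ray(cs,[(174,220),(157,242),(190,243),(158,203),(193,200)],.09).round(3))
print("scene module",ray(cs,[(299,209)],.028))
print("deck corners",ray(cs,[(218,201),(105,193),(70,287),(201,297)],.055).round(3))
E
```

```text
(array([469.4, 151.7,  89.9,  39.8,  10.1]), array([143.70886551,  43.44064613]), array([ 104,   20,   79,   48, 2662], dtype=int32))
[[0.52150187 0.16060479 0.017     ]]
scene nest [[ 0.563 -0.17   0.09 ]
 [ 0.633 -0.205  0.09 ]
 [ 0.642 -0.131  0.09 ]
 [ 0.498 -0.212  0.09 ]
 [ 0.494 -0.126  0.09 ]]
scene module [[0.48056105 0.15063675 0.028     ]]
deck corners [[ 0.461 -0.064  0.055]
 [ 0.403 -0.365  0.055]
 [ 0.716 -0.386  0.055]
 [ 0.765 -0.11   0.055]]
```

```bash
python3 -c "
import cv2
p=cv2.imread('pics/scene0.png')[185:285,60:230]
cv2.imwrite('pics/sc0.png',cv2.resize(p,None,fx=4,fy=4,interpolation=3))"
```

```text
(no output)
```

View pics/sc0.png

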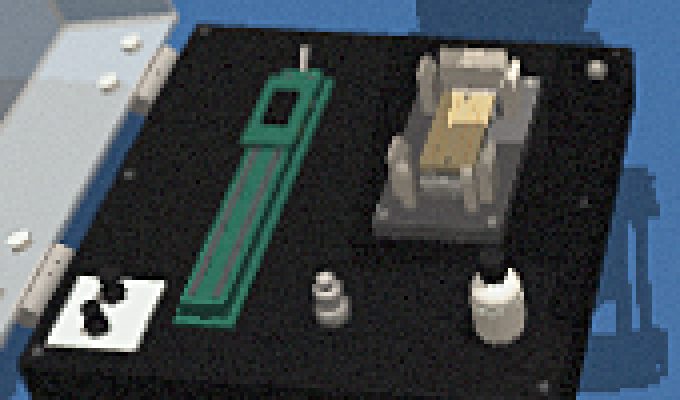

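The crop shows the nest's open end towards the bottle at crop (450,200), with the closed wall near the robot at (470,60). The stops and the tan plate lie between the guides. The module is well measured: centre (469, 152) mm, yaw 10.1°.

{"op": "apply_moves", "data": {
  "series": [
    [[38,-32.6,0],[0,0,0]],
    [[38,-32.6,0],[0,0,0]],
    [[38,-32.6,0],[0,0,0]],
    [[38,-32.6,0],[0,0,0]],
    [[0,0,15],[0,0,0.116]],
    [[0,0,15],[0,0,0.116]],
    [[0,0,15],[0,0,0.116]],
    [[0,0,15],[0,0,0.116]],
    [[0,0,15],[0,0,0.116]],
    [[0,0,15],[0,0,0.116]],
    [[0,0,0],[0,0,0.116]],
    [[0,0,0],[0,0,0.116]]
  ],
  "claw": 0.75,
  "newtons": 60
}}

```text
t: 1.15
tool_pos: [0.4907, 0.1264, 0.3129]
orientation: [-2.983, -0.984, 0.005]
force: [-0.6, 0.0, 1.3]
opening: 0.0697
gripper_force: 0.0
```

{"op": "apply_moves", "data": {
  "series": [
    [[0,0,0],[0,0,0.116]],
    [[0,0,0],[0,0,0.116]],
    [[0,0,0],[0,0,0.116]],
    [[0,0,0],[0,0,0.116]],
    [[0,0,0],[0,0,0]],
    [[0,0,0],[0,0,0]]
  ]
}}

```text
t: 1.65
tool_pos: [0.4914, 0.1265, 0.3145]
orientation: [3.129, 0.286, -0.001]
force: [1.0, 0.6, -0.4]
opening: 0.0695
gripper_force: 0.0
```

```bash
python3 - <<'E'
from h import *
s=robot.read_state();print(s["q"].round(2),s["tool_pos"],s["opening"])
delta([.4694,.1517,.195],10.1,s)
p,d,c=snap("wrist","wrist1")
print(proj(c,[.4694,.1517,.028]))
print(lid(p,c,.028,proj(c,[.4694,.1517,.028])[0]))
E
```

```text
[ 0.15 -0.06  1.85  0.    1.35  1.54] [0.49138084 0.12650164 0.31451692] 0.0695184640065202
shift mm [-17.  -28.8 119.5] turn [-0.      0.0004  0.0062] F [ 1.   0.6 -0.4]
[[228.81557 209.69153]]
(array([469.2, 152.4,  89.9,  40.4,   9.3]), array([228.21081081, 206.61861862]), array([ 207,  165,   43,   86, 3330], dtype=int32))
```

View pics/wrist1.png

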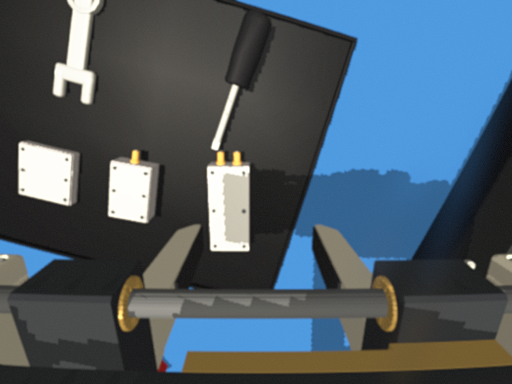

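The picture shows the lid at (229,207) with the stubs up, clear of the driver tip at (216,148). The fingers are to the right of it, so I shift over and then go down.

{"op": "apply_moves", "data": {
  "series": [
    [[-8.5,-14.6,0],[0,0,0.006]],
    [[-8.5,-14.6,0],[0,0,0.006]],
    [[0,0,25],[0,0,0]],
    [[0,0,25],[0,0,0]],
    [[0,0,20],[0,0,0]],
    [[0,0,10],[0,0,0]],
    [[0,0,0],[0,0,0]],
    [[0,0,0],[0,0,0]]
  ]
}}

```text
t: 2.37
tool_pos: [0.4696, 0.1523, 0.2348]
orientation: [3.13, 0.264, -0.001]
force: [0.2, -0.0, -0.0]
opening: 0.0699
gripper_force: 0.0
```

```bash
python3 - <<'E'
from h import *
s=robot.read_state()
delta([.4693,.152,.195],9.8,s)
p,d,c=snap("wrist","wrist2")
n=proj(c,[.4693,.152,.028])[0];print(n)
print(lid(p,c,.028,n))
E
```

```text
shift mm [-0.3  0.2 39.8] turn [ 0.      0.0009 -0.0029] F [ 0.2 -0.  -0. ]
[258.19263 226.55501]
(array([469. , 152.5,  89.2,  39.5,   9.7]), array([258.22750218, 218.0048738 ]), array([ 228,  165,   60,  117, 5745], dtype=int32))
```

View pics/wrist2.png

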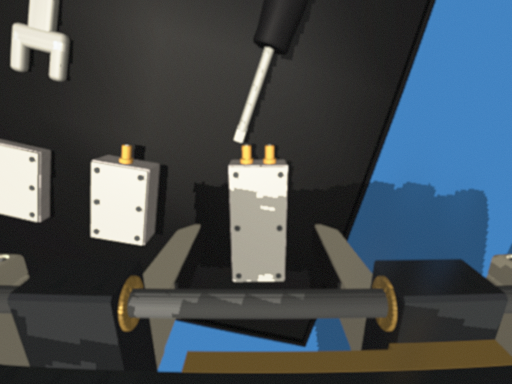

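The module is centred between the fingers at (258,222), so I descend and grip.

{"op": "apply_moves", "data": {
  "series": [
    [[0,0,14],[0,0,0]],
    [[0,0,12],[0,0,0]],
    [[0,0,9],[0,0,0]],
    [[0,0,5],[0,0,0]],
    [[0,0,0],[0,0,0]],
    [[0,0,0],[0,0,0]]
  ]
}}

```text
t: 2.92
tool_pos: [0.4696, 0.1523, 0.1946]
orientation: [3.131, 0.262, -0.001]
force: [0.8, -0.2, 0.2]
opening: 0.0698
gripper_force: 0.0
```

{"op": "apply_moves", "data": {
  "series": [
    [[0,0,0],[0,0,0]],
    [[0,0,0],[0,0,0]],
    [[0,0,0],[0,0,0]],
    [[0,0,0],[0,0,0]],
    [[0,0,0],[0,0,0]],
    [[0,0,0],[0,0,0]],
    [[0,0,0],[0,0,0]],
    [[0,0,0],[0,0,0]]
  ],
  "claw": 0,
  "newtons": 50
}}

```text
t: 3.58
tool_pos: [0.4698, 0.1523, 0.195]
orientation: [3.131, 0.262, 0.001]
force: [-1.1, -1.1, 1.8]
opening: 0.0394
gripper_force: 50.0
```

{"op": "apply_moves", "data": {
  "series": [
    [[0,0,-4],[0,0,0]],
    [[0,0,-8],[0,0,0]],
    [[0,0,-15],[0,0,0]],
    [[0,0,-25],[0,0,0]],
    [[0,0,-30],[0,0,0]],
    [[0,0,-30],[0,0,0]],
    [[0,0,-30],[0,0,0]],
    [[0,0,-25],[0,0,0]],
    [[0,0,-15],[0,0,0]],
    [[0,0,-6],[0,0,0]]
  ]
}}

```text
t: 4.42
tool_pos: [0.4701, 0.1525, 0.3866]
orientation: [-3.13, -0.262, -0.008]
force: [0.3, -0.7, -0.9]
opening: 0.0394
gripper_force: 50.0
```

{"op": "apply_moves", "data": {
  "series": [
    [[-1,15,0],[0,0,0]],
    [[-2,26,0],[0,0,0]],
    [[-2.5,34,0],[0,0,0]],
    [[-2.5,34,0],[0,0,0]],
    [[-2.5,34,0],[0,0,0]],
    [[-2.5,34,0],[0,0,0]],
    [[-2.5,34,0],[0,0,0]],
    [[-2.5,34,0],[0,0,0]],
    [[-2.5,30,0],[0,0,0]],
    [[-2,23,0],[0,0,0]],
    [[-1,13,0],[0,0,0]]
  ]
}}

```text
t: 5.33
tool_pos: [0.4976, -0.1607, 0.3817]
orientation: [-3.131, -0.258, 0.003]
force: [0.8, 0.5, -2.1]
opening: 0.0396
gripper_force: 50.0
```

{"op": "apply_moves", "data": {
  "series": [
    [[0,0,0],[0,0,0.1]],
    [[0,0,0],[0,0,0.1]],
    [[0,0,0],[0,0,0.08]],
    [[0,0,0],[0,0,0.046]],
    [[0,0,0],[0,0,0]],
    [[0,0,0],[0,0,0]],
    [[0,0,0],[0,0,0]]
  ]
}}

```text
t: 5.92
tool_pos: [0.4981, -0.1579, 0.3824]
orientation: [-3.132, 0.246, 0.001]
force: [0.2, -1.3, -1.8]
opening: 0.0394
gripper_force: 50.0
```

```bash
python3 - <<'E'
from h import *
s=robot.read_state();print(s["q"].round(2),s["opening"])
delta([.566,-.167,.345],-9,s)
p,d,c=snap("wrist","wrist3")
np.save("pics/wrist3.npy",d);import pickle;pickle.dump((c,s),open("c3.pkl","wb"))
print(proj(c,[.566,-.167,.082]))
cv2.imwrite("pics/wrist3b.png",cv2.resize(p[60:310,130:390],(780,750))[:600] if 0 else cv2.resize(p[0:300,90:430],(680,600),interpolation=3))
E
```

```text
[-0.41 -0.07  1.73  0.    1.48  1.32] 0.039367570410921746
shift mm [68.6 -1.6 37.3] turn [-0.0003  0.0007  0.0001] F [ 0.2 -1.3 -1.8]
[[256.60867 120.21496]]
```

View pics/wrist3b.png

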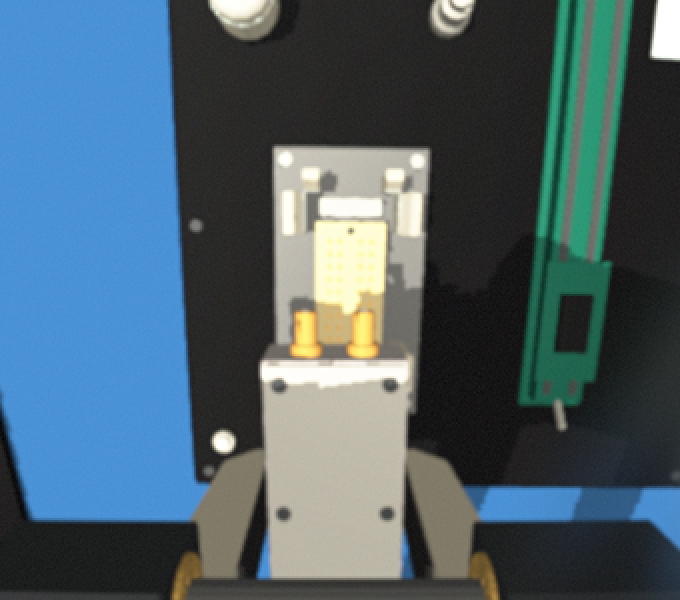

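The picture shows the held module covering the nest's near end. Its base plate's far corners are at crop (274,148) and (430,150), and the tan plate is at (350,270). I back off to see the whole nest.

{"op": "apply_moves", "data": {
  "series": [
    [[-15,0,0],[0,0,0]],
    [[-25,0,0],[0,0,0]],
    [[-15,0,0],[0,0,0]],
    [[0,0,0],[0,0,0]],
    [[0,0,0],[0,0,0]],
    [[0,0,0],[0,0,0]]
  ]
}}

```text
t: 6.47
tool_pos: [0.4443, -0.1496, 0.3831]
orientation: [3.131, -0.249, 0.002]
force: [0.3, -0.3, -2.6]
opening: 0.0394
gripper_force: 50.0
```

```bash
python3 - <<'E'
from h import *
s=robot.read_state()
p,d,c=snap("wrist","wrist4");np.save("pics/wrist4.npy",d)
import pickle;pickle.dump((c,s),open("c4.pkl","wb"));delta([.566,-.167,.345],-9,s)
hs=cv2.cvtColor(p,cv2.COLOR_BGR2HSV);H=p.shape[0]
def comp(m,near):
    n,l,st,ce=cv2.connectedComponentsWithStats(m);i=1+np.argmin(np.hypot(*(ce[1:]-near).T)+1e3*(st[1:,4]<80));return cv2.findContours((l==i).astype(np.uint8),0,2)[0][0].reshape(-1,2),st[i]
n=proj(c,[.566,-.167,.082])[0];print(n)
y=cv2.inRange(hs,(12,50,60),(35,255,255));k,st=comp(y,n);print("plate",rect(ray(c,k,.082)),st)
m=((p.max(2)>75)&~((hs[...,0]>90)&(hs[...,0]<130)&(hs[...,1]>90))).astype(np.uint8);m[300:]=0
cv2.imwrite("pics/m4.png",m*255)
k,st=comp(m,n);print("base",rect(ray(c,k,.067)),st)
h=d[int(n[1])-60:int(n[1])+60,int(n[0])-40:int(n[0])+40];
cv2.imwrite("pics/wrist4b.png",cv2.resize(p[40:300,90:430],(784,600),interpolation=3))
E
```

```text
shift mm [122.9  -2.1  38.2] turn [ 0.0002 -0.0012 -0.0017] F [ 0.3 -0.3 -2.6]
[255.9335    59.814133]
plate [ 540.9 -171.    67.    34.5   -9.6] [246  49  38  76 884]
base [ 455.  -150.7  312.2  201.4   -9. ] [  176    12   164   288 23440]
```

View pics/wrist4b.png

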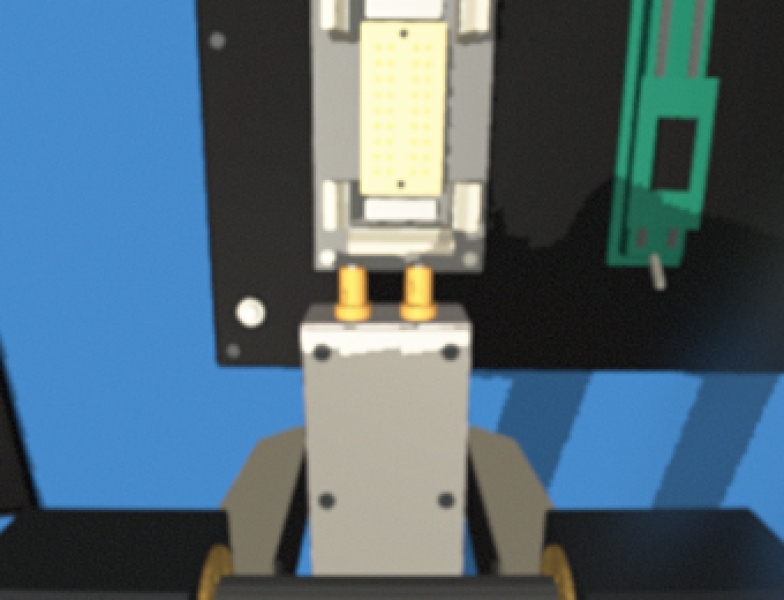

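The whole tan plate shows at crop (360–446, 22–195) with both stops. The base plate's near corners are at (313,268) and (484,270). I cross-check the nest from these and check the held module.

```bash
python3 - <<'E'
from h import *
import pickle
c4,s4=pickle.load(open("c4.pkl","rb"));c3,s3=pickle.load(open("c3.pkl","rb"))
a=np.array
A=ray(c4,a([(313,269),(484,271)])/2.306+a([90,40]),.067);B=ray(c3,a([(274,147),(430,149)])/2+a([90,0]),.067)
print("near",A.round(4),"far",B.round(4),"centre",((A.sum(0)+B.sum(0))/4).round(4),"L",np.linalg.norm(A.mean(0)-B.mean(0)),"W",np.linalg.norm(A[0]-A[1]),np.linalg.norm(B[0]-B[1]))
v=(B-A).mean(0);print("yaw",np.degrees(np.arctan2(v[1],v[0])))
S=ray(c4,a([(365,198),(438,198),(365,220),(438,220)])/2.306+a([90,40]),.075);print("near stop mid",S.mean(0).round(4))
S2=ray(c3,a([(319,197),(383,197),(319,216),(383,216)])/2+a([90,0]),.075);print("far stop mid",S2.mean(0).round(4),"mid",(S.mean(0)+S2.mean(0))/2)
Q=ray(c4,a([(360,22),(447,22),(443,195),(360,193)])/2.306+a([90,40]),.082);print("plate hand",rect(Q))
# held module in tool frame
p,M=tool(s4);zl=p[2]-.167
L=ray(c4,a([(302,324),(471,324),(308,470),(466,470)])/2.306+a([90,40]),zl);print("lid in tool",((L-p)@M*1000).round(1))
d=np.load("pics/wrist4.npy");E=a(c4["extrinsics"]);
for u,w in [(225,190),(264,58+10),(264,95),(180,140),(258,127)]: 
    z=np.median(d[w-2:w+3,u-2:u+3]);q=a([[u,w]]);o=-E[:3,:3].T@E[:3,3];r=ray(c4,q,0)[0]-o;r/= (E[:3,:3]@r)[2];print((u,w),(o+r*z).round(4))
E
```

```text
near [[ 0.4805 -0.1212  0.067 ]
 [ 0.4674 -0.1977  0.067 ]] far [[ 0.6136 -0.1454  0.067 ]
 [ 0.601  -0.22    0.067 ]] centre [ 0.5406 -0.1711  0.067 ] L 0.13533100499965472 W 0.07761324121246577 0.07558882896331394
yaw -9.89403430919998
near stop mid [ 0.5012 -0.1648  0.075 ]
far stop mid [ 0.5802 -0.1779  0.075 ] mid [ 0.54070535 -0.17134921  0.075     ]
plate hand [ 540.5 -170.9   66.7   34.7   -9.1]
lid in tool [[ 43.5 -20.1 167. ]
 [ 43.5  18.9 167.1]
 [  6.3 -19.9 167. ]
 [  6.3  19.1 167. ]]
(225, 190) [ 0.485  -0.1379  0.216 ]
(264, 68) [ 0.558  -0.1732  0.0816]
(264, 95) [ 0.5344 -0.1696  0.082 ]
(180, 140) [ 0.5042 -0.0738  0.0533]
(258, 127) [ 0.5056 -0.1593  0.0736]
```

```bash
python3 -c "
from h import *
delta([.5414,-.1717,.303],-9.6)"
```

```text
shift mm [99.2  6.4 80.1] turn [ 0.0001 -0.0008  0.0088] F [-1.1  0.3 -1.5]
```

{"op": "apply_moves", "data": {
  "series": [
    [[10,0.6,0],[0,0,0.009]],
    [[20,1.4,0],[0,0,0]],
    [[25,1.6,0],[0,0,0]],
    [[22,1.4,0],[0,0,0]],
    [[15,0.9,0],[0,0,0]],
    [[7.2,0.5,0],[0,0,0]],
    [[0,0,20],[0,0,0]],
    [[0,0,25],[0,0,0]],
    [[0,0,20],[0,0,0]],
    [[0,0,15],[0,0,0]],
    [[0,0,0],[0,0,0]],
    [[0,0,0],[0,0,0]]
  ]
}}

```text
t: 7.52
tool_pos: [0.5402, -0.1722, 0.3018]
orientation: [-3.13, 0.264, 0.004]
force: [0.4, 0.4, -2.0]
opening: 0.0394
gripper_force: 50.0
```

```bash
python3 - <<'E'
from h import *
import pickle
delta([.5414,-.1717,.266],-9.6)
p,d,c=snap("wrist","wrist5")
q,_,cs=snap("scene","scene5")
a=cv2.resize(p[100:310,140:400],None,fx=2.8,fy=2.8,interpolation=3)
cv2.imwrite("pics/w5b.png",a)
E
```

```text
shift mm [ 1.2 -0.7 35.8] turn [-0.0006  0.0026 -0.0004] F [ 0.4  0.4 -2. ]
```

View pics/w5b.png

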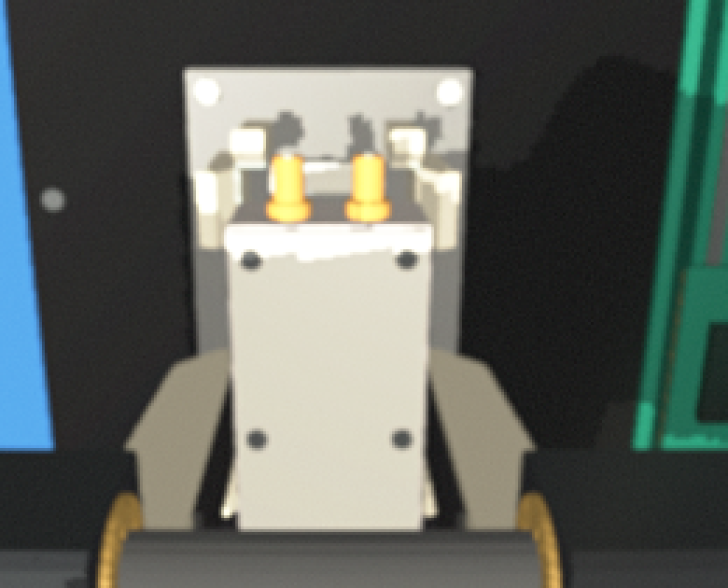

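The module is centred over the nest: lid at crop 226–432, base plate at 184–472, stubs in the open-end gap at (328,180). I correct by 1 mm and lower it into the guides.

{"op": "apply_moves", "data": {
  "series": [
    [[1.2,-0.6,0],[0,0.0025,0]],
    [[0,0,0],[0,0,0]],
    [[0,0,4],[0,0,0]],
    [[0,0,4],[0,0,0]],
    [[0,0,4],[0,0,0]],
    [[0,0,3],[0,0,0]],
    [[0,0,2],[0,0,0]],
    [[0,0,2],[0,0,0]],
    [[0,0,1],[0,0,0]],
    [[0,0,0],[0,0,0]],
    [[0,0,0],[0,0,0]]
  ]
}}

```text
t: 8.53
tool_pos: [0.5419, -0.172, 0.2828]
orientation: [3.13, -0.264, 0.004]
force: [-0.0, 1.1, -1.7]
opening: 0.0395
gripper_force: 50.0
```

```bash
python3 -c "
from h import *
s=robot.read_state();delta([.5414,-.1717,.266],-9.6,s);print(s['wrist_torque'])"
```

```text
shift mm [-0.6 -0.2 16.8] turn [ 0.     -0.0025 -0.0007] F [-0.   1.1 -1.7]
[0.06062435 0.09728207 0.01996875]
```

{"op": "apply_moves", "data": {
  "series": [
    [[-0.3,0,1.5],[0,0,0]],
    [[0,0,1.5],[0,-0.002,0]],
    [[0,0,1.5],[0,0,0]],
    [[0,0,1.5],[0,0,0]],
    [[0,0,1.5],[0,0,0]],
    [[0,0,1.5],[0,0,0]],
    [[0,0,1.5],[0,0,0]],
    [[0,0,0],[0,0,0]],
    [[0,0,0],[0,0,0]]
  ]
}}

```text
t: 9.28
tool_pos: [0.5416, -0.172, 0.2725]
orientation: [3.13, -0.264, 0.001]
force: [-2.2, 0.9, 1.8]
opening: 0.0397
gripper_force: 50.0
```

```bash
python3 -c "
from h import *
s=robot.read_state();delta([.5414,-.1717,.266],-9.6,s);print(s['wrist_torque'])"
```

```text
shift mm [-0.2 -0.2  6.5] turn [-0.     -0.0004 -0.0007] F [-2.2  0.9  1.8]
[0.21848498 0.53248538 0.04579066]
```

{"op": "apply_moves", "data": {
  "series": [
    [[0,0,0.7],[0,0,0]],
    [[0,0,0.7],[0,0,0]],
    [[0,0,0.7],[0,0,0]],
    [[0,0,0.7],[0,0,0]],
    [[0,0,0.7],[0,0,0]],
    [[0,0,0.7],[0,0,0]],
    [[0,0,0.6],[0,0,0]],
    [[0,0,0.4],[0,0,0]],
    [[0,0,0],[0,0,0]],
    [[0,0,0],[0,0,0]]
  ]
}}

```text
t: 10.12
tool_pos: [0.5417, -0.172, 0.2674]
orientation: [3.13, -0.264, 0.001]
force: [-3.5, 2.0, 6.7]
opening: 0.04
gripper_force: 50.0
```

```bash
python3 -c "
from h import *
s=robot.read_state();delta([.5414,-.1717,.266],-9.6,s);print(s['wrist_torque'])"
```

```text
shift mm [-0.3 -0.2  1.4] turn [ 0.     -0.0008 -0.0006] F [-3.5  2.   6.7]
[0.34237522 0.74439441 0.04275484]
```

{"op": "apply_moves", "data": {
  "series": [
    [[-0.5,-0.2,0],[0,0,0]],
    [[0,0,0.4],[0,0,0]],
    [[0,0,0.4],[0,0,0]],
    [[0,0,0.4],[0,0,0]],
    [[0,0,0.3],[0,0,0]],
    [[0,0,0.2],[0,0,0]],
    [[0,0,0],[0,0,0]],
    [[0,0,0],[0,0,0]]
  ]
}}

```text
t: 10.78
tool_pos: [0.5415, -0.1719, 0.2662]
orientation: [3.13, -0.264, 0.003]
force: [-3.2, 1.8, 7.7]
opening: 0.0395
gripper_force: 50.0
```

```bash
python3 -c "
from h import *
s=robot.read_state();delta([.5414,-.1717,.266],-9.6,s);print(s['wrist_torque'])"
```

```text
shift mm [-0.1 -0.2  0.2] turn [ 0.0004 -0.0018 -0.0006] F [-3.2  1.8  7.7]
[0.21808554 0.62569059 0.0404707 ]
```

{"op": "apply_moves", "data": {
  "series": [
    [[-0.4,-0.2,0.3],[0,0,0]],
    [[0,0,0.3],[0,0,0]],
    [[0,0,0.2],[0,0,0]],
    [[0,0,0.2],[0,0,0]],
    [[0,0,0],[0,0,0]],
    [[0,0,0],[0,0,0]]
  ]
}}

```text
t: 11.28
tool_pos: [0.5413, -0.1718, 0.266]
orientation: [3.129, -0.264, 0.004]
force: [-4.2, 1.4, 12.3]
opening: 0.0397
gripper_force: 50.0
```

```bash
python3 -c "
from h import *
s=robot.read_state();delta([.5414,-.1717,.266],-9.6,s);print(s['wrist_torque'])"
```

```text
shift mm [ 0.1 -0.1 -0. ] turn [ 0.0008 -0.0027 -0.0007] F [-4.2  1.4 12.3]
[ 0.31853168  0.90567126 -0.00410935]
```

{"op": "apply_moves", "data": {
  "series": [
    [[0,0,0],[0,-0.003,0]],
    [[0,0,0],[0,0,0]],
    [[0,0,0.3],[0,0,0]],
    [[0,0,0.2],[0,0,0]],
    [[0,0,0],[0,0,0]],
    [[0,0,0],[0,0,0]],
    [[0,0,0],[0,0,0]]
  ]
}}

```text
t: 11.87
tool_pos: [0.5416, -0.1718, 0.266]
orientation: [3.13, -0.264, 0.001]
force: [-3.8, 1.0, 13.8]
opening: 0.0398
gripper_force: 50.0
```

```bash
python3 - <<'E'
from h import *
s=robot.read_state();delta([.5414,-.1717,.266],-9.6,s);print(s['wrist_torque'],s["gripper_force"])
p,d,c=snap("wrist","wrist6");q,dq,cs=snap("side","side6")
w=cv2.resize(p[60:310,110:420],(620,500),interpolation=3);cv2.imwrite("pics/w6.png",w)
E=np.array(c["extrinsics"]);o=-E[:3,:3].T@E[:3,3];yx=np.radians(-9.6)
for lx in (38,30,10):
    P=np.array([.5407+lx/1e3*np.cos(yx),-.1711+lx/1e3*np.sin(yx),.099]);u,v=proj(c,P)[0].astype(int)
    z=np.median(d[v-3:v+4,u-6:u+7]);r=ray(c,[(u,v)],0)[0]-o;r/=(E[:3,:3]@r)[2];print(lx,(u,v),(o+r*z).round(4))
E
```

```text
shift mm [-0.3 -0.1 -0. ] turn [ 0.0009 -0.001  -0.0007] F [-3.8  1.  13.8]
[0.3492283  0.82220296 0.04190336] 50.000152587890625
38 (np.int64(257), np.int64(192)) [ 0.5784 -0.1773  0.0985]
30 (np.int64(257), np.int64(206)) [ 0.5706 -0.176   0.0987]
10 (np.int64(257), np.int64(239)) [ 0.5509 -0.1726  0.0984]
```

View pics/w6.png

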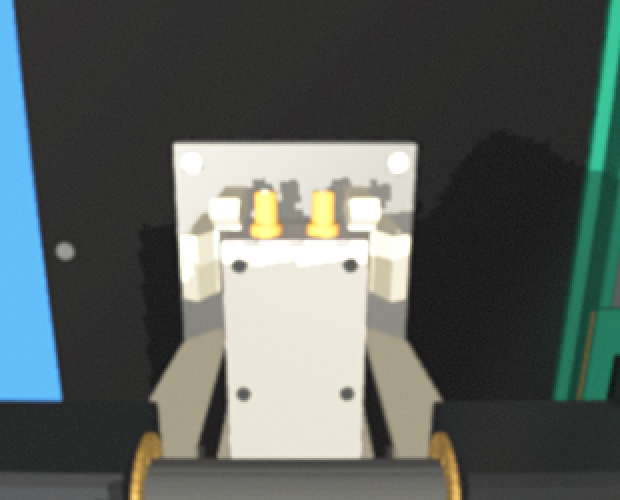

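The module sits level in the guides. Its lid reads 98.4–98.7 mm along the length (home is 99), with the stubs in the gap at (293,212). I add a little push and check that it holds.

{"op": "apply_moves", "data": {
  "series": [
    [[-0.2,0,0.2],[0,-0.001,0]],
    [[0,0,0.1],[0,0,0]],
    [[0,0,0],[0,0,0]],
    [[0,0,0],[0,0,0]],
    [[0,0,0],[0,0,0]],
    [[0,0,0],[0,0,0]],
    [[0,0,0],[0,0,0]],
    [[0,0,0],[0,0,0]],
    [[0,0,0],[0,0,0]],
    [[0,0,0],[0,0,0]]
  ]
}}

```text
t: 12.8
tool_pos: [0.5417, -0.1718, 0.266]
orientation: [3.129, -0.264, 0.001]
force: [-2.9, 1.7, 14.0]
opening: 0.0397
gripper_force: 50.0
```

```bash
python3 - <<'E'
from h import *
for i in range(4):
    p,d,c=snap("wrist");s=robot.read_state();print(s["tool_pos"].round(4),s["force"].round(1),s["wrist_torque"].round(2),s["opening"])
E
```

```text
[ 0.5417 -0.1718  0.266 ] [-2.3  1.2 14.5] [0.29 0.58 0.01] 0.03921459296855827
[ 0.5417 -0.1718  0.266 ] [-3.   1.1 14.1] [0.3  0.57 0.01] 0.03952207972095955
[ 0.5417 -0.1718  0.266 ] [-2.5  1.8 14.3] [ 0.31  0.6  -0.06] 0.03950499746537347
[ 0.5417 -0.1718  0.266 ] [-2.8  1.1 15.1] [0.34 0.65 0.04] 0.03960866776629168
```

{"op": "apply_moves", "data": {
  "series": [
    [[0,0,0.2],[0,-0.001,0]],
    [[0,0,0.2],[0,0,0]],
    [[0,0,0],[0,0,0]],
    [[0,0,0],[0,0,0]],
    [[0,0,0],[0,0,0]],
    [[0,0,0],[0,0,0]]
  ]
}}

```text
t: 13.5
tool_pos: [0.5418, -0.1719, 0.266]
orientation: [3.129, -0.264, 0.0]
force: [-3.6, 1.7, 17.3]
opening: 0.0394
gripper_force: 50.0
```

```bash
python3 - <<'E'
from h import *
for i in range(3):
    p,d,c=snap("wrist");s=robot.read_state();print(s["tool_pos"].round(4),s["force"].round(1),s["wrist_torque"].round(2),s["opening"])
if 12<s["force"][2]<18.5: print(robot.close_job())
E
```

```text
[ 0.5418 -0.1718  0.266 ] [-4.2  1.4 17.4] [ 0.47  0.7  -0.02] 0.03945834150458109
[ 0.5418 -0.1718  0.266 ] [-3.8  1.9 16.5] [0.46 0.68 0.01] 0.039465364039844755
[ 0.5418 -0.1718  0.266 ] [-3.3  1.5 16.7] [ 0.45  0.68 -0.01] 0.03963210156664993
the job is handed in; nothing more can be done
None
```

The job is handed in: the long module is in the nest, lid up with its stubs at the open end, and the arm is holding it down with about 18 N; its height, level lid and wrist forces indicate both ends are on the stops, and nothing else was moved as far as I could see.

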